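Load a power board into the corner of the test station

ROBOT

A 7-joint arm with a two-finger parallel gripper is mounted at the origin on the work surface. World frame = base frame: x ahead of the robot, y to its left, z up, the work surface at z = 0. Lengths are in mm, angles in rad, forces in N, time in s.
With the tool pointing down it reaches from about 425 to 1025 mm from the base axis. Payload 9.4 kg.
Tool frame: the origin (TCP) lies between the finger pads; the fingertips stand 11 mm ahead of it and the grasp point (between the pads) lies 8 mm behind it (env.tip_extent is the distance from the TCP to the fingertips, in mm); z points along the fingers, y is the line along which they close (so a half turn about z gives the same grasp; the last joint's range is limited). The gripper opens to 85 mm and grips with 20 to 120 N. Pads are 22 mm wide; open, the fingers measure 114 mm over their backs; the gripper's body (76 mm by 85 mm) begins 54 mm behind the grasp point. The pads swing forward as they close: fully open they stand 13 mm farther back than shut.
Start: joints at [-1.35, 0.599, -0.003, 1.599, 0.002, 0.943, -0.08], TCP at [212.731, 693.087, 242.275] pointing down, gripper open.
Joint ranges: [-2.57, 2.57], [-0.35, 1.97], [-1.29, 1.29], [0.11, 2.56], [-1.05, 4.19], [0.11, 1.86], [-2.63, 2.63]. Speed limits (rad/s): [2.22, 2.22, 3.01, 3.01, 3.14, 3.14, 3.14].

INTERFACE

Orientations are given as a unit quaternion [x, y, z, w].
In Python, from workcell import env gives the robot as it stands.
- The arm moves only by the tool drive_tool, never from a script. Its arguments are lists of equal length, an entry for each row: "travel": the shift along the tool's x, y, z as a fraction of full scale, a list of three; "delta_rot": the turn, a rotation vector about the tool's x, y, z as a fraction of full scale, a list of three; "fingers": the opening in per cent of the stroke, from 0 (shut) to 100 (fully open). A call has 1 to 5 rows; each row shifts and turns the commanded pose from where the row before left it, along the tool's axes as they then stand; what a row does not reach is not made up. Full scale, the value 1, is 0.05 m for a shift and 5 degrees for a turn. A row lasts 1/10 s, in which the tool goes at most 50 mm and 8.59 degrees, less where a joint would pass 70% of its speed; a pose out of reach is approached as far as the arm can. A call with a number of a shift or a turn outside -1 to 1 is refused whole. A call with a gripper value outside its range is refused whole. The fingers move at their own pace and stop on an object; "squeeze" is the grip in N (left out, the last holds). Time passes only in rows, so rows that do not move let the fingers close. It gives the time, the measured TCP pose, the force, the opening and the grip force at its end, in the units of the state.
- env.get_state(): the state, without advancing time (a new reading comes with each control period).
- env.snapshot(name): name is "scene" or "top" or "wrist"; returns the picture (480x640x3 uint8, red, green, blue); there is no depth.
- env.calibration(name): a dict with "K" (3x3 intrinsics, pixels), "rvec" (rotation vector, rad) and "tvec" (3), from world to camera coordinates, as OpenCV has them; the wrist camera has in their place "tool_from_camera" (4x4, takes a point from camera to tool coordinates, whose origin is the TCP and whose axes are the flange's). Camera axes: x right, y down, z forward; pixel columns grow to the right and rows downward; lengths in mm; the calibration is good to about 2 mm. A picture is of the moment at which its call begins: read the wrist's pose just before it. calibration takes no time and is no camera call.
- env.sign_off(): hands the job in; it is judged then, once.
The state is a dict: "t": time; "joint_pos": joint angles; "joint_velocities": joint speeds; "effort": joint torques, N m; "position": TCP position; "tool_rot": TCP orientation; "ft_force": force on the tool from outside, world axes, zero at the start; "ft_torque": the same for the moment, N m; "finger_gap": finger opening in mm; "grip_force": force on a finger pad.
Only numpy, scipy, OpenCV 4.12 (cv2) and the standard library are available. Lean on these libraries where they do the work, as an engineer would, in place of code of your own. Each camera call takes 0.05 s, during which the arm holds its last target. There are 200 camera calls.

TASK

Lift the tallest board out of its slot in the rack by its top edge and set it down gently on the open end of the test station's ledge, leaning on the back panel and well clear of the fence, and let go of it there. Then take it at its free end edge and push it along the ledge, under the test head, until it sits square and flush in the corner against the fence. Leave the two shorter boards in their slots, and do not disturb the power adapter and the meter.

Things in the scene. Friction and masses are not known exactly. Their poses are not given: they have to be found in the camera images.
- board: The tallest board: plate 160 mm wide, 110 tall, 8 thick (green circuit side at +x with parts up to 11 high, bare aluminium back), 0.34 kg, upright in one of the three rack slots, its top 32 mm above the others. Origin: middle of its bottom edge, mid-thickness. x: through the thickness, y: along the width, z: up. Seated, its origin is at x 4, y 80, z 0 mm in the bed's frame.
- short_a: A shorter board of the same make, 160 mm wide, 78 tall, 8 thick, in another slot; same origin and axes. It stays there.
- short_b: A second shorter board, identical to the first, in the remaining slot. It stays there.
- rack: Black plastic board rack, fixed, 170 x 200 mm, 50 high; origin: centre of its underside. Three slots at x = -50, 0, 50 mm each hold a board upright, its width along the rack's y. Boards stand 12 mm above the bench; grooves at both ends guide their side edges up to a height of 50 mm, 3 mm of play across.
- bed: Leaning bed of the test station, fixed; faces away from the robot, leans 0.28 rad towards it. Origin: corner of ledge, back panel and fence, 45 mm above the bench. y: along the ledge, away from the fence; z: up the panel; x: out of the panel. In mm: ledge top z=0, y 0 to 262, 20 deep, then a lip 6 high; panel face x=0, only y 0 to 153, z 0 to 80; fence face y=0. Base plate 170 x 300, 20 high.
- head (a point): Lower front edge of the black test head, at its open end: bed frame x 32, y 75, z 122 mm. The head is a box over the fenced end (bed x -8 to 32, y -12 to 75, z 122 to 192 mm) with a column of that width behind the panel (x -45 to -8): no room there for a hand on the board's top edge; the seated board passes 12 mm below it and sticks out 85 mm past it.
- ledge_end (a point): Open end of the ledge: top of the ledge beside the lip, bed frame x 10, y 262, z 0 mm.
- adapter: Black power adapter lying on the bench, 55 x 130 x 34 mm; origin: centre of its underside. Not to be disturbed.
- meter: Orange hand multimeter lying on the bench, 150 x 78 x 36 mm (dial to 42 mm); origin: centre of its underside. Not to be disturbed.
There are look-alikes about, which are no part of the job. What is shaped like the board but orange is not meant.

How it is judged:
By the outcome, as a careful person would: the job done as asked, in the order asked, and still so for the second after the job is handed in, with the robot touching nothing.
It also fails if it takes over 64 s, if anything falls off the work surface, if the arm or the gripper's body presses on something with over 40 N, if the wrist force passes 120 N, or if a joint passes its speed limit or range.

## Working session

There is one attempt and no reset: what is moved stays moved. The work goes in short steps, Python scripts to look and compute and a tool call to move; the robot and the scene stay as the last step left them, time stands still between calls to the robot, and variables do not carry over. Pictures are saved under pics/ and viewed, at most 10 in all, crops included, and the job is handed in when it is done.

Besides the shell and the picture viewer there is one more tool, called as a command line: name --argument value ..., lists and objects as JSON in quotes. drive_tool: Moves the arm, as the interface text tells. Its arguments: {"type":"object","properties":{"travel":{"type":"array","items":{"type":"array","items":{"type":"number"}}},"delta_rot":{"type":"array","items":{"type":"array","items":{"type":"number"}}},"fingers":{"type":"array","items":{"type":"number"}},"squeeze":{"type":"number"}},"required":["travel","delta_rot","fingers"]}

```bash
ls; mkdir -p pics
python3 - <<'E'
from workcell import env
import cv2,numpy as np
for n in("scene","top"):
    cv2.imwrite(f"pics/{n}0.png",env.snapshot(n)[:,:,::-1])
    c=env.calibration(n);R=cv2.Rodrigues(np.array(c["rvec"],float))[0]
    print(n,np.array(c["K"]).tolist(),(-R.T@np.array(c["tvec"]).ravel()).round(),R.round(2).tolist())
print(env.get_state());print(env.calibration("wrist"))
E
```

```text
pics
scene [[453.0568023063355, 0.0, 311.4478150085829], [0.0, 453.0568023063355, 237.60489852843457], [0.0, 0.0, 1.0]] [1209. -225. 1070.] [[0.32, 0.95, -0.01], [0.78, -0.28, -0.56], [-0.53, 0.17, -0.83]]
top [[473.26638351562474, 0.0, 320.23372735514687], [0.0, 473.26638351562474, 238.23353305635854], [0.0, 0.0, 1.0]] [ 539.  -44. 1292.] [[0.03, -1.0, 0.01], [-1.0, -0.03, -0.07], [0.07, -0.0, -1.0]]
{'t': 0.1, 'joint_pos': array([-1.34970146,  0.60006255, -0.00254996,  1.60005077,  0.00182864,
        0.94285359, -0.07979253]), 'joint_velocities': array([-0.00050009, -0.00187841, -0.00084128, -0.00126106, -0.00127481,
       -0.00044555, -0.00170777]), 'effort': array([ 5.32752325e-03, -7.77982020e+01,  1.57005899e+00, -2.58625263e+01,
        1.26556680e-02,  5.53074948e-03, -4.38266579e-05]), 'position': array([212.62206515, 692.71110719, 241.49028339]), 'tool_rot': array([ 1.48304186e-01,  9.88941554e-01, -6.85683473e-04, -2.81946265e-05]), 'ft_force': array([0.31540535, 0.09924084, 0.17237414]), 'ft_torque': array([ 0.01434425,  0.01521444, -0.01574246]), 'grip_force': 0.0, 'finger_gap': 85.52117888649761}
{'K': array([[426.91826228,   0.        , 318.91948718],
       [  0.        , 426.91826228, 243.7733643 ],
       [  0.        ,   0.        ,   1.        ]]), 'tool_from_camera': array([[ 1.13863091e-03, -9.57253238e-01, -2.89248927e-01,
         7.15801038e+01],
       [ 9.99998744e-01,  1.40873167e-03, -7.25615387e-04,
        -4.22105663e-01],
       [ 1.10207180e-03, -2.89247738e-01,  9.57253640e-01,
        -1.30880798e+02],
       [ 0.00000000e+00,  0.00000000e+00,  0.00000000e+00,
         1.00000000e+00]])}
```

View pics/scene0.png

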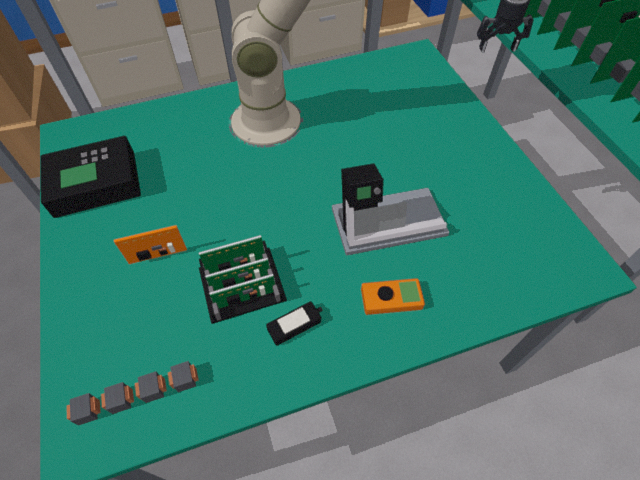

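View pics/top0.png

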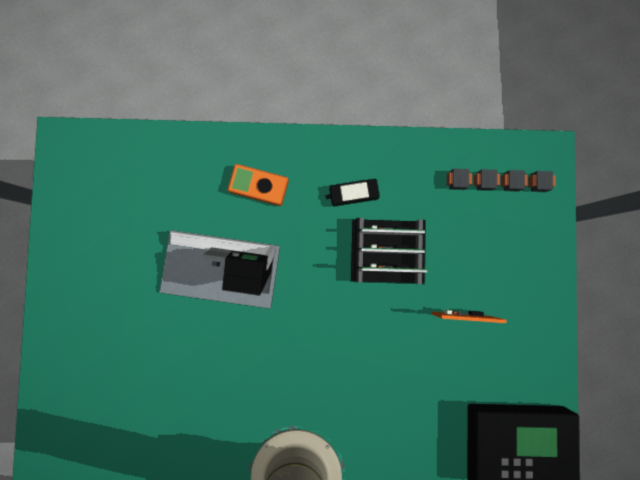

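The scene view shows the rack at about (240,278), the station at (390,215), the adapter at (295,322), the meter at (392,296) and an orange look-alike at (150,245). The three candidate boards have top edges at scene rows ~245, 265 and 285. I'll enlarge to tell which is tallest.

Run:
```python
import cv2,numpy as np
s=cv2.imread("pics/scene0.png");t=cv2.imread("pics/top0.png")
f=lambda im,x,y:cv2.resize(im[y:y+100,x:x+133],(400,300),interpolation=cv2.INTER_CUBIC)
def g(im,x,y):
    o=f(im,x,y)
    for k in range(0,133,20): cv2.putText(o,str(x+k),(k*3,8),0,.3,(255,255,255),1);cv2.line(o,(k*3,9),(k*3,14),(255,255,255))
    for k in range(0,100,20): cv2.putText(o,str(y+k),(0,k*3+4),0,.3,(255,255,255),1);cv2.line(o,(22,k*3),(27,k*3),(255,255,255))
    return o
cv2.imwrite("pics/m.png",np.vstack([np.hstack([g(s,180,228),g(s,325,157)]),np.hstack([g(t,320,200),g(t,155,220)])]))
```

```text
(no output)
```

View pics/m.png

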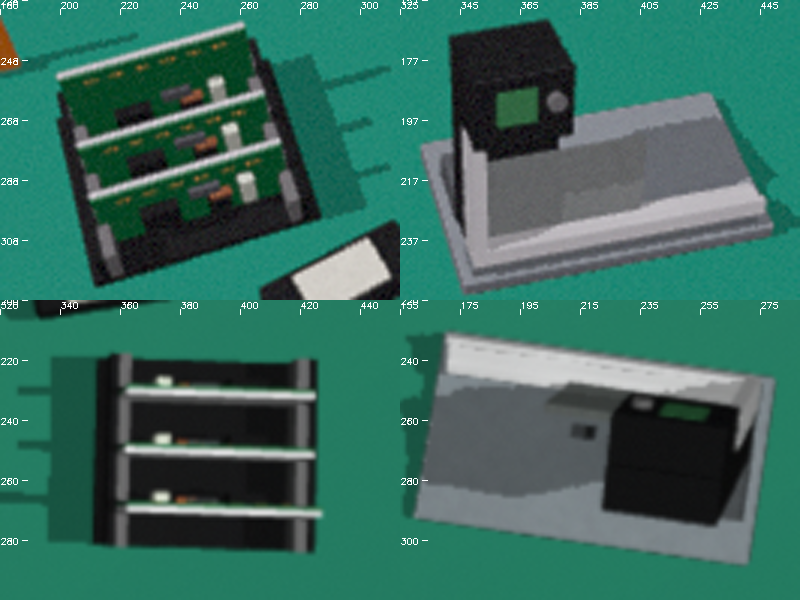

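The tallest board is in the slot nearest the robot. Its top edge runs from scene (199,254) to (261,236). It casts the longest shadow and shows the largest green face, and in the top view its edge (362,269)–(427,272) is the longest. The other two edges (top rows ~251 and ~231) are the short boards. The orange board is not meant. Next I fit the poses.

```bash
cat > h.py <<'E'
import numpy as np,cv2
from scipy.optimize import least_squares
from scipy.spatial.transform import Rotation as Ro
from workcell import env
def cam(n,st=None):
    c=env.calibration(n);K=np.array(c["K"])
    if n!="wrist": return K,np.array(c["rvec"],float),np.array(c["tvec"],float)
    T=np.eye(4);T[:3,:3]=Ro.from_quat(st["tool_rot"]).as_matrix();T[:3,3]=st["position"]
    M=np.linalg.inv(T@c["tool_from_camera"]);return K,cv2.Rodrigues(M[:3,:3])[0],M[:3,3]
def proj(P,C): return cv2.projectPoints(np.array(P,float).reshape(-1,3),C[1],C[2],C[0],None)[0][:,0]
def pose(p,z,lean): # yaw,x,y
    return Ro.from_euler('ZY',[p[0],-lean]).as_matrix(),np.array([p[1],p[2],z])
def fit(obs,z,lean,p0): # obs: list of (cam, pt, px)
    def r(p):
        R,t=pose(p,z,lean)
        return np.concatenate([proj(R@np.array(P,float)+t,C)[0]-px for C,P,px in obs])
    s=least_squares(r,p0,loss='soft_l1',x_scale=[.1,50,50]);return s.x,r(s.x).reshape(-1,2).round(1)
E
python3 - <<'E'
from h import *
S,T=cam("scene"),cam("top")
rk=[]
for x,h,(a,b),(c,d) in [(-50,122,((362.3,269.3),(427.3,271.7)),((261,236.3),(199.3,253.7))),(0,90,((362,249.7),(425,251.7)),((268.3,259),(205.7,276.3))),(50,90,((362,230),(425,232)),((273.3,275.3),(210,293)))]:
    rk+=[(T,(x,80,h),a),(T,(x,-80,h),b),(S,(x,80,h),c),(S,(x,-80,h),d)]
print("rack",*fit(rk,0,0,[0,520,-200]))
bd=[(S,(32,75,122),(383.3,201.7)),(S,(32,75,192),(383.3,178.3)),(S,(-8,75,192),(374.3,163.7)),(S,(-8,-12,192),(341.3,169.7)),(T,(32,75,192),(228.3,252)),(T,(32,-12,192),(269,256)),(T,(0,262,0),(170.7,245))]
print("bed",*fit(bd,45,.28,[-.1,550,150]))
E
```

```text
rack [-9.25356741e-03  5.99041104e+02 -2.32522533e+02] [[-0.6 -0.8]
 [-0.9 -0.9]
 [-0.5 -0.7]
 [-1.3 -0.8]
 [-0.9 -0.8]
 [-1.1 -0.6]
 [-1.5 -0.9]
 [-1.2 -0.4]
 [-0.4 -0.7]
 [-0.7 -0.5]
 [-1.2 -0.9]
 [-1.6  0. ]]
bed [-2.97331370e-02  5.90358944e+02  8.24595516e+01] [[-2.   1.5]
 [-1.9  1.6]
 [ 0.8  8. ]
 [ 0.6 10.1]
 [-1.   3.3]
 [-2.6  1.5]
 [ 0.3  0.4]]
```

Run:
```python
from h import *
S,T=cam("scene"),cam("top")
bd=[(S,(32,75,122),(383.3,201.7)),(S,(32,75,192),(383.3,178.3)),(S,(-45,75,192),(374.3,163.7)),(S,(-45,-12,192),(341.3,169.7)),(T,(32,75,192),(228.3,252)),(T,(32,-12,192),(269,256)),(T,(0,262,0),(170.7,245)),(T,(-45,75,192),(222.7,270)),(S,(0,0,80),(325+62/3,157+130/3))]
p,r=fit(bd,45,.28,[-.1,550,150]);print("bed",p,r.tolist())
R,t=pose([-.00925,599,-232.5],0,0)
g=R@[-50,0,122]+t
print("board top",g)
st=env.get_state();Rt=Ro.from_quat(st["tool_rot"])
# target A at rack: y_t along rack x, z down, 
Rg=np.column_stack([R[:,1],R[:,0],[0,0,-1]])
dr=(Rt.inv()*Ro.from_matrix(Rg)).as_rotvec(degrees=True)
for z in (300,):
  d=np.array([g[0],g[1],z])-st["position"]
  print("tool delta now",Rt.inv().apply(d).round(1),"rot",dr.round(2))
```

```text
bed [-8.68264691e-02  5.87837288e+02  8.56726647e+01] [[-0.6, 1.7], [0.0, 1.7], [-1.4, 0.5], [-1.4, 1.0], [-2.9, 2.4], [-4.7, 2.8], [-0.4, -4.4], [0.4, 17.3], [5.1, 14.9]]
board top [ 549.00213905 -232.0375066   122.        ]
tool delta now [-592.8 -785.5  -57.4] rot [-6.000e-02  6.000e-02  7.347e+01]
```

```bash
cat >> h.py <<'E'
def plan(wps,start=None):
    """wps: list of (pos, R matrix, nrows); prints rows travel(frac of 50mm), rot(frac of 5deg)"""
    if start is None:
        st=env.get_state();start=(st["position"],Ro.from_quat(st["tool_rot"]).as_matrix())
    p,R=np.array(start[0],float),Ro.from_matrix(start[1])
    for P,M,n in wps:
        P=np.array(P,float);M=Ro.from_matrix(M);p0=p.copy();tr=[];ro=[]
        for k in range(n):
            d=R.inv().apply((p0+(P-p0)*(k+1)/n)-p)/50
            w=(R.inv()*M).as_rotvec(degrees=True)/(n-k)/5
            d,w=d.round(2)+0,w.round(2)+0
            tr.append(d.tolist());ro.append(w.tolist())
            p=p+R.apply(d*50);R=R*Ro.from_rotvec(w*5,degrees=True)
        for i in range(0,n,5): print(str(tr[i:i+5]).replace(" ",""),"\n ",str(ro[i:i+5]).replace(" ",""))
        print("-- end",p.round(1),"err",(p-P).round(1))
def toolR(F,tilt=0): # F frame matrix; z_t=-F.z, y_t=F.x, x_t=F.y ; tilt (rad) swings fingers towards -F.y
    c,s=np.cos(tilt),np.sin(tilt)
    return np.column_stack([F@[0,c,-s],F[:,0],F@[0,-s,-c]])
E
python3 - <<'E'
from h import *
R,t=pose([-.00925,599,-232.5],0,0)
plan([((549,-232,330),toolR(R),22)])
E
```

```text
[[-0.54,-0.71,-0.08],[-0.58,-0.69,-0.08],[-0.62,-0.64,-0.08],[-0.65,-0.61,-0.08],[-0.69,-0.57,-0.08]] 
  [[0.0,0.0,0.67],[0.0,0.0,0.67],[0.0,0.0,0.67],[0.0,0.0,0.67],[0.0,0.0,0.67]]
[[-0.72,-0.53,-0.08],[-0.76,-0.48,-0.08],[-0.77,-0.44,-0.08],[-0.81,-0.4,-0.07],[-0.82,-0.35,-0.08]] 
  [[0.0,0.0,0.67],[0.0,0.0,0.67],[0.0,0.0,0.67],[0.0,0.0,0.67],[0.0,0.0,0.67]]
[[-0.85,-0.29,-0.08],[-0.86,-0.25,-0.08],[-0.87,-0.2,-0.08],[-0.88,-0.15,-0.08],[-0.89,-0.09,-0.08]] 
  [[0.0,0.0,0.67],[0.0,0.0,0.67],[0.0,0.0,0.67],[0.0,0.0,0.66],[0.0,0.0,0.67]]
[[-0.89,-0.04,-0.08],[-0.9,0.0,-0.08],[-0.89,0.06,-0.08],[-0.89,0.12,-0.08],[-0.88,0.16,-0.08]] 
  [[0.0,0.0,0.66],[0.0,0.0,0.67],[0.0,0.0,0.66],[0.0,0.0,0.67],[0.0,0.01,0.66]]
[[-0.87,0.21,-0.08],[-0.85,0.27,-0.08]] 
  [[0.0,0.0,0.67],[0.0,0.01,0.66]]
-- end [ 549.1 -231.9  330.1] err [0.1 0.1 0.1]
```

drive_tool --travel '[[-0.54,-0.71,-0.08],[-0.58,-0.69,-0.08],[-0.62,-0.64,-0.08],[-0.65,-0.61,-0.08],[-0.69,-0.57,-0.08]]' --delta_rot '[[0,0,0.67],[0,0,0.67],[0,0,0.67],[0,0,0.67],[0,0,0.67]]' --fingers '[50,50,50,50,50]'

```text
t: 0.6
position: [289.4, 481.1, 262.2]
tool_rot: [0.292, 0.956, -0.0, -0.0]
ft_force: [0.9, -0.4, 0.1]
finger_gap: 42.7
grip_force: 0.0
```

drive_tool --travel '[[-0.72,-0.53,-0.08],[-0.76,-0.48,-0.08],[-0.77,-0.44,-0.08],[-0.81,-0.4,-0.07],[-0.82,-0.35,-0.08]]' --delta_rot '[[0,0,0.67],[0,0,0.67],[0,0,0.67],[0,0,0.67],[0,0,0.67]]' --fingers '[50,50,50,50,50]'

```text
t: 1.1
position: [365.5, 270.8, 281.8]
tool_rot: [0.428, 0.904, -0.0, -0.0]
ft_force: [0.8, 0.7, 0.8]
finger_gap: 42.6
grip_force: 0.0
```

Run:
```python
from h import *
st=env.get_state();print(st["t"],st["position"],st["ft_force"],st["finger_gap"])
cv2.imwrite("pics/w1.png",env.snapshot("wrist")[:,:,::-1]);np.save("w1.npy",np.r_[st["position"],st["tool_rot"]])
R,t=pose([-.00925,599,-232.5],0,0)
plan([((549,-232,330),toolR(R),12)])
```

```text
1.1 [365.52108957 270.75538893 281.84913211] [0.79270495 0.73834648 0.77741273] 42.60131757748052
[[-0.83,-0.28,-0.08],[-0.85,-0.23,-0.07],[-0.86,-0.19,-0.08],[-0.87,-0.13,-0.08],[-0.88,-0.09,-0.08]] 
  [[0.0,0.0,0.65],[0.0,0.0,0.65],[0.0,0.0,0.65],[0.0,0.0,0.66],[0.0,0.0,0.65]]
[[-0.88,-0.03,-0.07],[-0.88,0.01,-0.08],[-0.88,0.06,-0.08],[-0.87,0.12,-0.07],[-0.86,0.16,-0.08]] 
  [[0.0,0.0,0.66],[0.0,0.01,0.65],[0.0,0.0,0.66],[0.0,0.01,0.65],[0.0,0.0,0.66]]
[[-0.86,0.22,-0.08],[-0.84,0.26,-0.08]] 
  [[0.0,0.01,0.65],[0.0,0.0,0.66]]
-- end [ 548.9 -232.1  329.9] err [-0.1 -0.1 -0.1]
```

drive_tool --travel '[[-0.85,-0.29,-0.08],[-0.86,-0.25,-0.08],[-0.87,-0.2,-0.08],[-0.88,-0.15,-0.08],[-0.89,-0.09,-0.08]]' --delta_rot '[[0,0,0.67],[0,0,0.67],[0,0,0.67],[0,0,0.66],[0,0,0.67]]' --fingers '[50,50,50,50,50]'

```text
t: 1.65
position: [442.2, 61.0, 302.0]
tool_rot: [0.555, 0.832, 0.0, -0.0]
ft_force: [-0.0, -0.7, -0.7]
finger_gap: 42.7
grip_force: 0.0
```

drive_tool --travel '[[-0.89,-0.04,-0.08],[-0.9,0,-0.08],[-0.89,0.06,-0.08],[-0.89,0.12,-0.08],[-0.88,0.16,-0.08]]' --delta_rot '[[0,0,0.66],[0,0,0.67],[0,0,0.66],[0,0,0.67],[0,0.01,0.66]]' --fingers '[50,50,50,50,50]'

```text
t: 2.15
position: [518.8, -149.2, 321.9]
tool_rot: [0.669, 0.743, 0.0, -0.0]
ft_force: [1.1, -0.2, 0.3]
finger_gap: 42.9
grip_force: 0.0
```

drive_tool --travel '[[-0.87,0.21,-0.08],[-0.85,0.27,-0.08],[0,0,0],[0,0,0]]' --delta_rot '[[0,0,0.67],[0,0.01,0.66],[0,0,0],[0,0,0]]' --fingers '[50,50,50,50]'

```text
t: 2.55
position: [548.9, -232.4, 329.1]
tool_rot: [0.711, 0.703, 0.0, -0.001]
ft_force: [-0.2, 0.7, -0.9]
finger_gap: 42.8
grip_force: 0.0
```

Run:
```python
from h import *
st=env.get_state();print(st["t"],st["position"],st["ft_force"],st["finger_gap"],st["joint_pos"].round(2))
im=env.snapshot("wrist")[:,:,::-1].copy();np.save("w2.npy",np.r_[st["position"],st["tool_rot"]])
C=cam("wrist",st);R,t=pose([-.00925,599,-232.5],0,0)
for x,h in((-50,122),(0,90),(50,90)):
    for y in(80,-80):
        for dx in(-4,4):
            q=proj(R@[x+dx,y,h]+t,C)[0];print(x+dx,y,q.round(1));cv2.drawMarker(im,tuple(int(round(v)) for v in q),(255,0,255),0,8,1)
cv2.imwrite("pics/w2.png",im)
a=cv2.imread("pics/w1.png");cv2.imwrite("pics/w12.png",np.hstack([cv2.resize(a,(400,300)),cv2.resize(im,(400,300))]))
```

```text
2.55 [ 548.88598748 -232.40706562  329.06149945] [-0.17722974  0.68183497 -0.89615572] 42.82451446866911 [-0.09  0.39  0.57  1.83 -0.25  0.99  0.57]
-54 80 [311.6 104.1]
-46 80 [322.2 104.1]
-54 -80 [312.5 299.6]
-46 -80 [321.8 299.6]
-4 80 [372.9 105.1]
4 80 [382.6 105.1]
-4 -80 [366.7 285.4]
4 -80 [375.3 285.4]
46 80 [433.6 105.1]
54 80 [443.3 105.1]
46 -80 [420.3 285.4]
54 -80 [428.9 285.5]
```

View pics/w2.png

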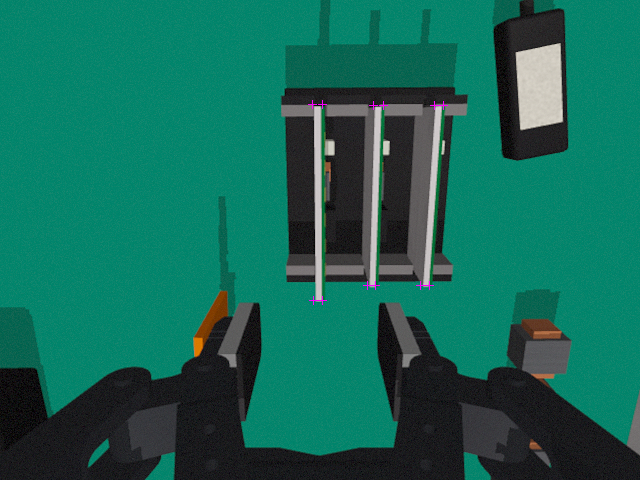

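View pics/w1.png

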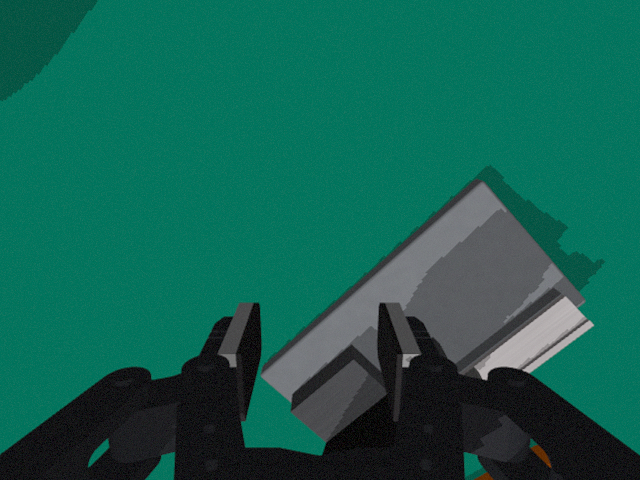

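w2: the fitted markers sit on the board edges, and the tall board's top edge at columns 314–322 lies midway between the finger pads (260 and 378). w1 shows the station, with the ledge's open end at (567,297)–(593,323) and a base corner at (483,180). Now the descent and grasp.

drive_tool --travel '[[0,0,0.9],[0,0,0.9],[0,0,0.9],[0,0,0.9],[0,0,0.5]]' --delta_rot '[[0,0,0],[0,0,0],[0,0,0],[0,0,0],[0,0,0]]' --fingers '[50,50,50,50,50]'

```text
t: 3.1
position: [547.7, -228.3, 121.6]
tool_rot: [0.709, 0.705, 0.0, -0.003]
ft_force: [0.8, 0.8, 0.4]
finger_gap: 42.8
grip_force: 0.0
```

drive_tool --travel '[[0,0,0.2],[0,0,0.18],[0,0,0],[0,0,0],[0,0,0]]' --delta_rot '[[0,0,0],[0,0,0],[0,0,0],[0,0,0],[0,0,0]]' --fingers '[50,50,50,0,0]' --squeeze 40

```text
t: 3.6
position: [549.7, -231.5, 107.0]
tool_rot: [0.71, 0.704, 0.001, 0.0]
ft_force: [-0.1, 0.3, -0.4]
finger_gap: 14.3
grip_force: 0.0
```

drive_tool --travel '[[0,0,0],[0,0,0],[0,0,0]]' --delta_rot '[[0,0,0],[0,0,0],[0,0,0]]' --fingers '[0,0,0]' --squeeze 40

```text
t: 3.9
position: [549.6, -231.5, 107.0]
tool_rot: [0.71, 0.704, 0.001, 0.0]
ft_force: [-0.9, 0.5, 6.9]
finger_gap: 7.3
grip_force: 40.1
```

drive_tool --travel '[[0,0,-0.1],[0,0,-0.3],[0,0,-0.6],[0,0,-0.9],[0,0,-0.9]]' --delta_rot '[[0,0,0],[0,0,0],[0,0,0],[0,0,0],[0,0,0]]' --fingers '[0,0,0,0,0]' --squeeze 60

```text
t: 4.4
position: [548.3, -231.5, 247.8]
tool_rot: [0.71, 0.704, 0.0, -0.001]
ft_force: [0.9, -0.2, -3.5]
finger_gap: 6.8
grip_force: 58.9
```

Run:
```python
from h import *
v=np.load("w1.npy");C=cam("wrist",dict(position=v[:3],tool_rot=v[3:]))
def bp(C,px,z):
    K,rv,tv=C;R=cv2.Rodrigues(rv)[0];o=-R.T@tv.ravel();d=R.T@np.linalg.inv(K)@[*px,1];return o+d*(z-o[2])/d[2]
a,b,c=bp(C,(483,180),20),bp(C,(584,300),20),bp(C,(262,375),20)
print("base",a,b,c,np.linalg.norm(a-b),np.linalg.norm(a-c));d=b-a;e=a-c;print("yaw",np.arctan2(d[1],d[0]),np.arctan2(-e[0],e[1]))
print("ledge end inner",bp(C,(567,297),45),"outer",bp(C,(593,323),45+6*.96+25*.276))
T=cam("top");S=cam("scene")
for n,px in dict(TL=(170,231.5),TR=(279.5,246),BR=(271.5,307.5),BL=(160,293)).items(): print(n,bp(T,px,20).round(1))
for n,px in dict(front_l=(348.5,250),front_r=(456,233),back_r=(431,188.5)).items(): print(n,bp(S,px,20).round(1))
```

```text
base [474.16173271 379.17062573  20.        ] [638.84750537 358.96070689  20.        ] [441.94906223  85.45462313  20.        ] 165.92119976954507 295.4771502490036
yaw -0.1221075356954128 -0.10923627443352361
ledge end inner [603.95835375 348.92245144  45.        ] outer [632.59669165 346.0733047   57.66      ]
TL [636.6 356.6  20. ]
TR [605.3  60.8  20. ]
BR [440.7  76.8  20. ]
BL [471.4 375.3  20. ]
front_l [605.4  71.5  20. ]
front_r [652.5 375.8  20. ]
back_r [483.6 384.9  20. ]
```

Run:
```python
from h import *
F,t=pose([-.107,578,88],45,.28)
F0,_=pose([-.00925,0,0],0,0)
P=F@[4,172,95+100]+t
print(P)
plan([((548.5,-60,365),toolR(F0),5),((548,P[1]*.6,372),toolR(pose([-.107,0,0],0,.14)[0]),5),((P[0],P[1],P[2]+60),toolR(F),5)])
```

```text
[546.6099826  264.36094187 233.51123306]
[[0.69,-0.01,-0.47],[0.68,0.0,-0.47],[0.69,-0.01,-0.46],[0.69,0.0,-0.47],[0.68,-0.01,-0.47]] 
  [[0.0,0.0,0.0],[0.0,-0.01,0.0],[-0.01,0.0,0.0],[0.0,-0.01,0.0],[-0.01,0.0,0.0]]
-- end [548.5 -60.1 365. ] err [ 0.  -0.1 -0. ]
[[0.87,-0.01,-0.03],[0.88,-0.03,-0.03],[0.87,-0.04,-0.03],[0.88,-0.06,-0.04],[0.87,-0.07,-0.03]] 
  [[-0.32,-0.02,0.22],[-0.32,-0.01,0.22],[-0.32,-0.02,0.23],[-0.32,-0.01,0.22],[-0.32,-0.02,0.23]]
-- end [548.1 158.8 371.9] err [ 0.1  0.1 -0.1]
[[0.42,-0.09,0.3],[0.42,-0.11,0.3],[0.42,-0.11,0.3],[0.42,-0.12,0.3],[0.42,-0.13,0.29]] 
  [[-0.32,0.0,0.0],[-0.32,0.0,0.0],[-0.32,0.0,0.0],[-0.32,0.0,0.0],[-0.32,0.0,0.0]]
-- end [546.5 264.5 293.3] err [-0.1  0.2 -0.2]
```

drive_tool --travel '[[0.69,0,-0.47],[0.68,0,-0.47],[0.69,-0.01,-0.46],[0.69,0,-0.47],[0.68,-0.01,-0.47]]' --delta_rot '[[0,0,0],[0,0,0],[0,0,0],[0,0,0],[0,0,0]]' --fingers '[0,0,0,0,0]'

```text
t: 4.9
position: [548.7, -59.1, 364.9]
tool_rot: [0.71, 0.704, 0.001, -0.001]
ft_force: [0.6, 0.5, -4.0]
finger_gap: 7.0
grip_force: 58.9
```

drive_tool --travel '[[0.87,-0.01,-0.03],[0.88,-0.03,-0.03],[0.87,-0.04,-0.03],[0.88,-0.06,-0.04],[0.87,-0.07,-0.03]]' --delta_rot '[[-0.32,-0.02,0.22],[-0.32,-0.01,0.22],[-0.32,-0.02,0.23],[-0.32,-0.01,0.22],[-0.32,-0.02,0.23]]' --fingers '[0,0,0,0,0]'

```text
t: 5.4
position: [548.2, 159.6, 371.5]
tool_rot: [0.743, 0.666, 0.048, 0.051]
ft_force: [1.2, -0.8, -4.5]
finger_gap: 6.6
grip_force: 59.0
```

Run:
```python
from h import *
st=env.get_state();print(st["t"],st["position"],st["ft_force"],st["grip_force"],st["joint_pos"].round(2))
F,t=pose([-.107,578,88],45,.28)
plan([((546,266,372),toolR(F),5)])
```

```text
5.4 [548.19593539 159.64874108 371.48221166] [ 1.16858685 -0.78431228 -4.53878564] 58.96819531917572 [-0.87  0.25  0.58  1.91 -0.11  0.89 -0.36]
[[0.42,-0.05,-0.01],[0.42,-0.06,-0.01],[0.43,-0.05,-0.01],[0.42,-0.05,-0.02],[0.42,-0.06,-0.01]] 
  [[-0.32,-0.01,0.0],[-0.32,0.0,-0.01],[-0.32,-0.01,0.0],[-0.32,0.0,-0.01],[-0.32,-0.01,0.0]]
-- end [545.8 266.  371.9] err [-0.2  0.  -0.1]
```

drive_tool --travel '[[0.42,-0.05,-0.01],[0.42,-0.06,-0.01],[0.43,-0.05,-0.01],[0.42,-0.05,-0.02],[0.42,-0.06,-0.01]]' --delta_rot '[[-0.32,-0.01,0],[-0.32,0,-0.01],[-0.32,-0.01,0],[-0.32,0,-0.01],[-0.32,-0.01,0]]' --fingers '[0,0,0,0,0]'

```text
t: 5.9
position: [545.9, 265.0, 371.5]
tool_rot: [0.736, 0.662, 0.093, 0.104]
ft_force: [0.4, 0.2, -4.0]
finger_gap: 7.0
grip_force: 59.0
```

drive_tool --travel '[[0,0,0],[0,0,0]]' --delta_rot '[[0,0,0],[0,0,0]]' --fingers '[0,0]'

```text
t: 6.1
position: [545.8, 264.8, 371.0]
tool_rot: [0.736, 0.663, 0.092, 0.104]
ft_force: [-0.5, 0.2, -3.4]
finger_gap: 7.1
grip_force: 59.0
```

Run:
```python
from h import *
st=env.get_state();print(st["t"],st["position"],st["ft_force"],st["tool_rot"])
im=env.snapshot("wrist")[:,:,::-1].copy();np.save("w3.npy",np.r_[st["position"],st["tool_rot"]])
cv2.imwrite("pics/w3raw.png",im)
C=cam("wrist",st);F,t=pose([-.107,578,88],45,.28)
pts=[(0,262,0),(20,262,0),(20,262,6),(0,153,80),(0,153,0),(20,75,0),(32,75,122),(32,75,192),(-8,75,192)]
for p in pts:
    q=proj(F@np.array(p,float)+t,C)[0];print(p,q.round(1));cv2.drawMarker(im,tuple(int(round(v)) for v in q),(255,0,255),0,8,1)
Rt=Ro.from_quat(st["tool_rot"]).as_matrix()
for y in(-80,80):
  for x in(-4,4):
    q=proj(Rt@[y,x,95]+st["position"],C)[0];cv2.drawMarker(im,tuple(int(round(v)) for v in q),(0,255,255),0,8,1)
cv2.imwrite("pics/w3.png",im)
```

```text
6.1 [545.77732783 264.80229336 371.01494468] [-0.46013389  0.22907894 -3.40200557] [0.73598468 0.66264546 0.09209984 0.10365886]
(0, 262, 0) [277.5  96.7]
(20, 262, 0) [297.2  96.7]
(20, 262, 6) [296.9  96.5]
(0, 153, 80) [272.1 219.9]
(0, 153, 0) [279.9 202.5]
(20, 75, 0) [299.  269.8]
(32, 75, 122) [306.3 319. ]
(32, 75, 192) [303.4 364.2]
(-8, 75, 192) [247.2 363.9]
```

View pics/w3.png

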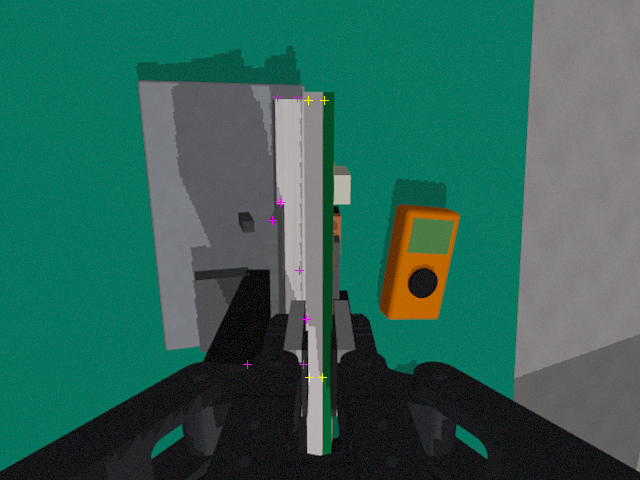

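w3 shows the held board's top edge at columns 303–334, with the ledge beneath and to its left. The ledge's open end is at row ~98 and its inner edge at column ~275, about 3 px left of my estimate. I'll enlarge that strip once for the lateral fit.

Run:
```python
import cv2,numpy as np
a=cv2.imread("pics/w3raw.png")
def g(x,y,w,h):
    o=cv2.resize(a[y:y+h,x:x+w],(w*5,h*5),interpolation=cv2.INTER_CUBIC);o=cv2.convertScaleAbs(o,alpha=1.5)
    for k in range(0,w,10): cv2.putText(o,str(x+k),(k*5,8),0,.33,(0,255,255),1);cv2.line(o,(k*5,9),(k*5,14),(0,255,255))
    for k in range(0,h,10): cv2.putText(o,str(y+k),(0,k*5+4),0,.33,(0,255,255),1)
    return o
cv2.imwrite("pics/z.png",np.hstack([g(250,80,80,118),g(235,198,80,118)]))
```

```text
(no output)
```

View pics/z.png

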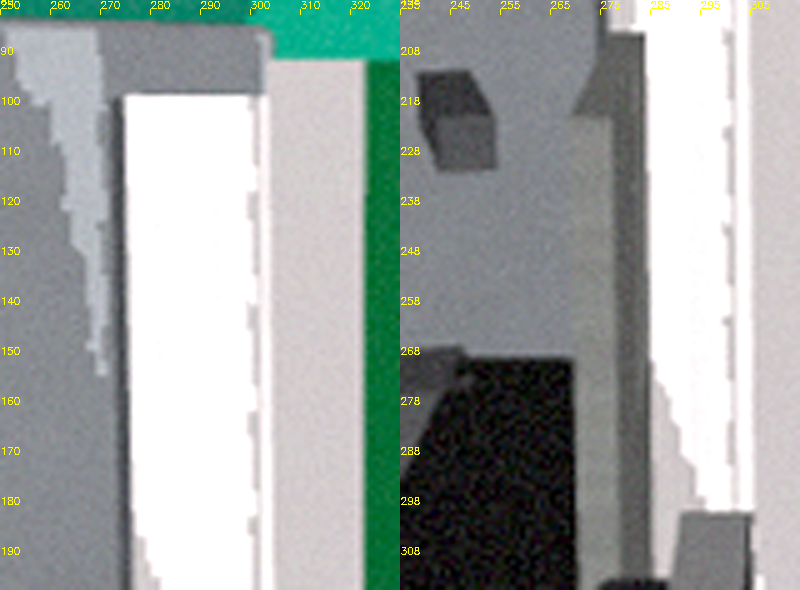

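Run:
```python
from h import *
v=np.load("w3.npy");C=cam("wrist",dict(position=v[:3],tool_rot=v[3:]))
v=np.load("w1.npy");C1=cam("wrist",dict(position=v[:3],tool_rot=v[3:]))
ob=[(C,(0,153,80),(277.5,221)),(C,(0,153,0),(283.5,204)),(C,(20,262,0),(299.7,98)),(C,(-5.5,262,0),(274,98)),(C,(20,153,0),(301.2,204)),(C,(0,75,0),(284.8,270))]
p,r=fit(ob,45,.28,[-.1,580,88]);print(p,r.tolist())
F,t=pose(p,45,.28)
for q in[(-5.5,262,0),(26,262,6)]: print(proj(F@np.array(q,float)+t,C1))
S=cam("scene");T=cam("top")
for q,c in[((32,75,122),S),((32,75,192),S),((32,75,192),T),((32,-12,192),T)]: print(proj(F@np.array(q,float)+t,c))
np.save("bed.npy",p)
st=env.get_state();print(st["position"],(F.T@(st["position"]-t)).round(1))
X=lambda q:F@np.array(q,float)+t
plan([(X((10,167,195)),toolR(F),5),(X((10,167,120)),toolR(F),3),(X((9,167,103)),toolR(F),2)])
```

```text
[-9.67579755e-02  5.83045461e+02  8.61151997e+01] [[-1.4, 0.4], [-0.3, -0.5], [-0.1, -0.0], [0.6, 0.1], [0.4, -0.6], [0.5, 0.5]]
[[564.59793822 297.56195469]]
[[591.63632804 324.25328218]]
[[382.21759794 202.18637307]]
[[382.89300324 178.75381619]]
[[225.07828821 256.20362834]]
[[263.89750878 261.00620905]]
[546.17468737 264.03329088 371.08509802] [ 38.3 173.5 328.3]
[[-0.02,-0.11,0.53],[-0.03,-0.11,0.54],[-0.03,-0.12,0.53],[-0.02,-0.11,0.53],[-0.03,-0.11,0.54]] 
  [[0.0,0.01,-0.02],[0.0,0.01,-0.02],[-0.01,0.01,-0.02],[0.0,0.01,-0.02],[-0.01,0.01,-0.02]]
-- end [555.3 256.4 235. ] err [ 0.2 -0.2 -0.1]
[[0.0,0.0,0.5],[0.0,0.0,0.5],[0.0,0.0,0.5]] 
  [[0.0,0.0,0.0],[0.0,0.0,0.0],[0.0,0.0,0.0]]
-- end [575.9 254.4 163. ] err [ 0.2 -0.2 -0.1]
[[0.0,-0.01,0.17],[0.0,-0.01,0.17]] 
  [[0.0,0.0,0.0],[0.0,0.0,0.0]]
-- end [579.6 254.1 146.4] err [ 0.2 -0.2 -0.1]
```

drive_tool --travel '[[-0.01,-0.12,0.53],[-0.01,-0.12,0.54],[-0.02,-0.12,0.53],[-0.01,-0.12,0.53],[-0.02,-0.12,0.54]]' --delta_rot '[[0,0.01,-0.02],[0,0.01,-0.02],[-0.01,0.01,-0.02],[0,0.01,-0.02],[-0.01,0.01,-0.02]]' --fingers '[0,0,0,0,0]'

```text
t: 6.65
position: [554.6, 259.1, 233.7]
tool_rot: [0.734, 0.665, 0.094, 0.104]
ft_force: [0.5, -0.4, -3.7]
finger_gap: 6.8
grip_force: 58.9
```

drive_tool --travel '[[0,0,0.5],[0,0,0.5],[0,0,0.5],[0,0,0.14],[0,0,0]]' --delta_rot '[[0,0,0],[0,0,0],[0,0,0],[0,0,0],[0,0,0]]' --fingers '[0,0,0,0,0]'

```text
t: 7.15
position: [577.0, 257.0, 154.9]
tool_rot: [0.734, 0.665, 0.093, 0.104]
ft_force: [-0.3, -0.2, -3.0]
finger_gap: 7.0
grip_force: 58.9
```

```bash
cat >> h.py <<'E'
def bed():
    st=env.get_state();F,t=pose(np.load("bed.npy"),45,.28)
    print("t",st["t"],"bed TCP",(F.T@(st["position"]-t)).round(1),"F",(F.T@st["ft_force"]).round(1),"M",(F.T@st["ft_torque"]).round(2),"grip",round(st["grip_force"],1),round(st["finger_gap"],1),"rot",(Ro.from_matrix(toolR(F)).inv()*Ro.from_quat(st["tool_rot"])).as_rotvec(degrees=True).round(1),"q",st["joint_pos"].round(2))
    return st,F,t
E
python3 -c "
from h import *
st,F,t=bed()
im=env.snapshot('scene');cv2.imwrite('pics/s2.png',cv2.resize(im[140:260,310:470],(800,600),interpolation=2)[:,:,::-1])"
```

```text
t 7.15 bed TCP [  8.8 169.5 111.9] F [-1.1 -0.2 -2.8] M [-0.05  0.55 -0.03] grip 58.9 7.0 rot [ 0.  -0.1  0.1] q [-0.87  0.57  0.4   2.09 -0.15  0.3  -0.51]
```

View pics/s2.png

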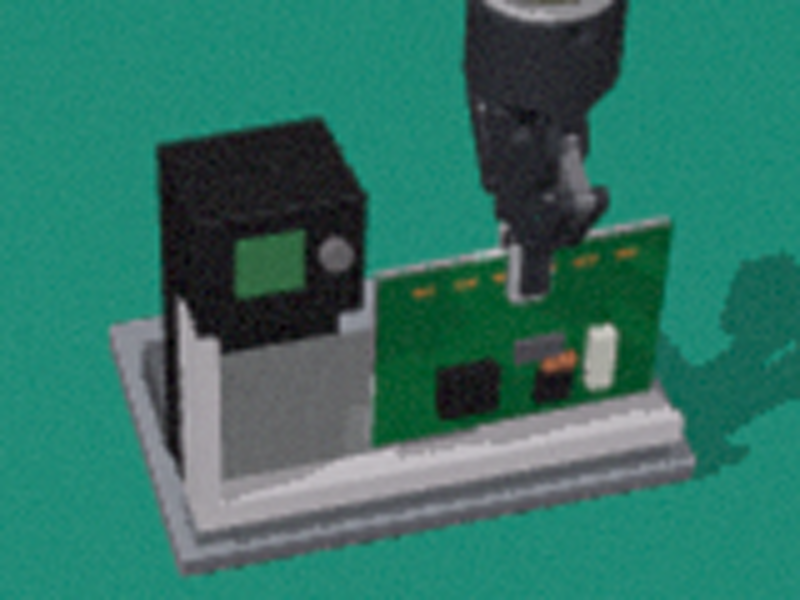

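The board hangs just above the ledge, upright to the panel and clear of the head. Now I lower it gently.

drive_tool --travel '[[0,0,0.14],[0,0,0.1],[0,0,0.02],[0,0,0]]' --delta_rot '[[0,0,0],[0,0,0],[0,0,0],[0,0,0]]' --fingers '[0,0,0,0]'

```text
t: 7.6
position: [580.3, 258.2, 142.9]
tool_rot: [0.733, 0.666, 0.094, 0.103]
ft_force: [-0.7, -1.0, -3.0]
finger_gap: 6.9
grip_force: 59.0
```

drive_tool --travel '[[0,0,0.03],[0,0,0]]' --delta_rot '[[0,0,0],[0,0,0]]' --fingers '[0,0]'

```text
t: 7.8
position: [580.8, 258.1, 141.4]
tool_rot: [0.733, 0.666, 0.094, 0.103]
ft_force: [-0.9, -0.1, -3.0]
finger_gap: 6.9
grip_force: 59.0
```

drive_tool --travel '[[0,0,0.03],[0,0,0]]' --delta_rot '[[0,0,0],[0,0,0]]' --fingers '[0,0]'

```text
t: 8.0
position: [581.2, 258.0, 139.8]
tool_rot: [0.733, 0.666, 0.094, 0.103]
ft_force: [-0.0, 0.7, -3.0]
finger_gap: 7.1
grip_force: 59.0
```

```bash
python3 -c "
from h import *
bed()"
```

```text
t 8.0 bed TCP [  8.5 170.9  96.2] F [-0.9  0.7 -2.8] M [-0.01  0.54  0.01] grip 59.0 7.1 rot [-0.  0. -0.] q [-0.85  0.59  0.38  2.09 -0.16  0.27 -0.51]
```

drive_tool --travel '[[0,-0.04,0.02],[0,0,0]]' --delta_rot '[[0,0,0],[0,0,0]]' --fingers '[0,0]'

```text
t: 8.2
position: [579.8, 258.3, 138.6]
tool_rot: [0.733, 0.666, 0.095, 0.104]
ft_force: [-0.0, -0.1, -1.0]
finger_gap: 6.6
grip_force: 59.4
```

drive_tool --travel '[[0,0,0.02],[0,0,0]]' --delta_rot '[[0,0,0],[0,0,0]]' --fingers '[0,0]'

```text
t: 8.4
position: [580.1, 258.4, 138.5]
tool_rot: [0.733, 0.666, 0.095, 0.103]
ft_force: [-3.2, -0.9, 9.1]
finger_gap: 6.8
grip_force: 61.2
```

drive_tool --travel '[[0,0,0.02],[0,0,0]]' --delta_rot '[[0,0,0],[0,0,0]]' --fingers '[0,0]'

```text
t: 8.6
position: [580.2, 258.4, 138.5]
tool_rot: [0.733, 0.666, 0.095, 0.103]
ft_force: [-9.7, 0.4, 23.2]
finger_gap: 7.3
grip_force: 63.3
```

```bash
python3 -c "
from h import *
bed()"
```

```text
t 8.6 bed TCP [  7.1 171.2  95.2] F [-2.9 -0.6 25. ] M [-0.73  1.14  0.1 ] grip 63.3 7.3 rot [-0.1  0.1 -0. ] q [-0.85  0.6   0.38  2.1  -0.16  0.26 -0.51]
```

drive_tool --travel '[[0,0,-0.03],[0,-0.04,0],[0,0,0]]' --delta_rot '[[0,0,0],[0,0,0],[0,0,0]]' --fingers '[0,0,0]'

```text
t: 8.9
position: [578.6, 258.5, 138.1]
tool_rot: [0.733, 0.666, 0.095, 0.104]
ft_force: [-1.7, 0.2, 7.2]
finger_gap: 6.3
grip_force: 60.7
```

```bash
python3 -c "
from h import *
bed()"
```

```text
t 8.9 bed TCP [  5.4 171.2  95.3] F [0.4 0.1 7.4] M [-0.4  -0.04  0.13] grip 60.7 6.3 rot [-0.2  0.1 -0. ] q [-0.86  0.6   0.38  2.1  -0.16  0.26 -0.51]
```

drive_tool --travel '[[0,-0.03,0],[0,0,0]]' --delta_rot '[[0,0,0],[0,0,0]]' --fingers '[0,0]' --squeeze 20

```text
t: 9.1
position: [578.0, 258.6, 137.9]
tool_rot: [0.733, 0.665, 0.096, 0.104]
ft_force: [1.5, -2.0, 6.6]
finger_gap: 6.6
grip_force: 60.5
```

```bash
python3 -c "
from h import *
bed()"
```

```text
t 9.1 bed TCP [  4.8 171.2  95.3] F [ 3.5 -1.9  5.9] M [-0.47 -0.59  0.11] grip 60.5 6.6 rot [-0.2  0.1  0. ] q [-0.86  0.6   0.38  2.1  -0.16  0.25 -0.51]
```

drive_tool --travel '[[0,0,0],[0,0,0],[0,0,0],[0,0,0],[0,0,0]]' --delta_rot '[[0,0,0],[0,0,0],[0,0,0],[0,0,0],[0,0,0]]' --fingers '[12,16,25,35,40]'

```text
t: 9.6
position: [576.3, 258.5, 136.8]
tool_rot: [0.733, 0.666, 0.094, 0.103]
ft_force: [0.5, 0.8, 0.1]
finger_gap: 34.3
grip_force: 0.0
```

drive_tool --travel '[[0,0,-0.2],[0,0,-0.6],[0,0,-0.9],[0,0,-0.9],[0,0,0]]' --delta_rot '[[0,0,0],[0,0,0],[0,0,0],[0,0,0],[0,0,0]]' --fingers '[40,40,40,40,40]'

```text
t: 10.1
position: [541.2, 262.8, 267.5]
tool_rot: [0.733, 0.665, 0.098, 0.103]
ft_force: [-0.3, -0.0, -0.4]
finger_gap: 34.5
grip_force: 0.0
```

```bash
python3 -c "
from h import *
st,F,t=bed()
X=lambda q:F@np.array(q,float)+t
C=cam('wrist',st)
im=env.snapshot('wrist');s=env.snapshot('scene')
w=im[:,:,::-1].copy()
for q in [(0,171+80,110),(8,171+80,110),(0,251,0),(0,91,110),(0,153,80)]:
    u=proj(X(q),C)[0];print(q,u.round(1));cv2.drawMarker(w,tuple(int(round(v)) for v in u),(255,0,255),0,8,1)
cv2.imwrite('pics/c1.png',np.vstack([w[:300,120:520],cv2.resize(s[140:260,310:470],(400,300),interpolation=2)[:,:,::-1]]))
for a in(20,35,45):
  print(a);
"
```

```text
t 10.1 bed TCP [  5.1 171.8 230. ] F [-0.4 -0.1 -0.3] M [0.04 0.27 0.01] grip 0.0 34.5 rot [-0.3  0.4  0. ] q [-1.05  0.39  0.56  2.06 -0.07  0.51 -0.59]
(0, 251, 110) [305.6 104.1]
(8, 251, 110) [319.9 104.1]
(0, 251, 0) [308.9 108.3]
(0, 91, 110) [307.6 357.2]
(0, 153, 80) [307.8 254.6]
20
35
45
```

View pics/c1.png

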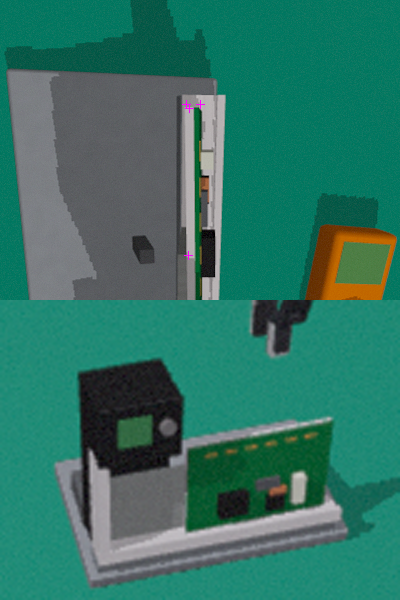

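The board now leans on the panel, released, with its end near y≈248 (edge at row ~108, marker row 104). Next I swing the tool 40° and approach the free end edge.

Run:
```python
from h import *
st,F,t=bed()
X=lambda q:F@np.array(q,float)+t
a=np.radians(40);zt=np.array([0,-np.sin(a),-np.cos(a)])
G=np.array([4,241,104])+8*zt;print("TCP grasp",G,"standoff",G-80*zt)
plan([(X((4,300,200)),toolR(F,a),8),(X(G-60*zt),toolR(F,a),3)])
```

```text
t 10.2 bed TCP [  3.1 171.4 226.4] F [-0.1 -0.1 -0.7] M [-0.    0.26 -0.01] grip 0.0 34.2 rot [-0.1  0.2 -0. ] q [-1.05  0.39  0.55  2.06 -0.07  0.51 -0.59]
TCP grasp [  4.         235.85769912  97.87164446] standoff [  4.        287.2807079 159.1551999]
[[0.32,0.0,0.07],[0.33,0.0,0.04],[0.32,0.01,0.01],[0.33,0.0,-0.02],[0.33,0.0,-0.05]] 
  [[0.0,-1.0,0.0],[0.0,-1.01,0.0],[0.0,-1.0,0.0],[0.01,-1.01,0.0],[0.0,-1.0,0.0]]
[[0.32,0.0,-0.08],[0.31,0.01,-0.1],[0.3,0.0,-0.13]] 
  [[0.01,-1.01,0.0],[0.0,-1.0,0.0],[0.01,-1.01,0.0]]
-- end [560.9 389.8 238.4] err [0.  0.1 0.1]
[[0.11,0.0,0.4],[0.11,0.0,0.39],[0.11,0.0,0.4]] 
  [[0.0,0.0,0.0],[0.0,0.0,0.0],[0.0,0.0,0.0]]
-- end [573.8 362.8 184.4] err [0. 0. 0.]
```

drive_tool --travel '[[0.32,0,0.07],[0.33,0,0.04],[0.32,0.01,0.01],[0.33,0,-0.02],[0.33,0,-0.05]]' --delta_rot '[[0,-1,0],[0,-1,0],[0,-1,0],[0,-1,0],[0,-1,0]]' --fingers '[40,40,40,40,40]'

```text
t: 10.7
position: [553.0, 342.1, 244.7]
tool_rot: [0.736, 0.627, -0.069, 0.247]
ft_force: [1.1, -1.0, -0.2]
finger_gap: 34.1
grip_force: 0.0
```

drive_tool --travel '[[0.32,0,-0.08],[0.31,0.01,-0.1],[0.3,0,-0.13],[0,0,0],[0,0,0]]' --delta_rot '[[0,-1,0],[0,-1,0],[0,-1,0],[0,0,0],[0,0,0]]' --fingers '[40,40,40,40,40]'

```text
t: 11.2
position: [561.0, 388.8, 234.4]
tool_rot: [0.72, 0.59, -0.163, 0.325]
ft_force: [-0.0, -0.5, 0.6]
finger_gap: 34.1
grip_force: 0.0
```

Run:
```python
from h import *
st,F,t=bed()
X=lambda q:F@np.array(q,float)+t
a=np.radians(40);zt=np.array([0,-np.sin(a),-np.cos(a)])
G=np.array([4,241,104])+8*zt
plan([(X(G-50*zt),toolR(F,a),3),(X(G-15*zt),toolR(F,a),2)])
```

```text
t 11.2 bed TCP [  3.1 299.1 196.2] F [ 0.2 -0.5  0.6] M [ 0.61  0.19 -0.23] grip 0.0 34.1 rot [ -0.  -40.1  -0.1] q [-1.33  0.89  0.76  1.54  0.09  1.25 -0.92]
[[0.1,0.01,0.44],[0.1,0.0,0.44],[0.1,0.01,0.44]] 
  [[0.0,0.01,0.01],[0.0,0.01,0.0],[0.01,0.0,0.01]]
-- end [575.5 356.3 176.9] err [ 0.2  0.1 -0.1]
[[0.0,0.0,0.35],[0.0,0.0,0.35]] 
  [[0.0,0.0,0.0],[0.0,0.0,0.0]]
-- end [580.7 333.1 151.1] err [ 0.2  0.1 -0.1]
```

drive_tool --travel '[[0.1,0.01,0.44],[0.1,0,0.44],[0.1,0.01,0.44],[0,0,0.35],[0,0,0.35]]' --delta_rot '[[0,0,0],[0,0,0],[0,0,0],[0,0,0],[0,0,0]]' --fingers '[40,40,40,40,40]'

```text
t: 11.7
position: [581.2, 331.1, 153.5]
tool_rot: [0.722, 0.589, -0.162, 0.324]
ft_force: [0.2, -0.3, 0.7]
finger_gap: 34.3
grip_force: 0.0
```

drive_tool --travel '[[0,0,0],[0,0,0]]' --delta_rot '[[0,0,0],[0,0,0]]' --fingers '[40,40]'

```text
t: 11.9
position: [581.2, 332.6, 154.2]
tool_rot: [0.722, 0.59, -0.162, 0.325]
ft_force: [-0.7, -0.2, 0.7]
finger_gap: 34.1
grip_force: 0.0
```

Run:
```python
from h import *
st,F,t=bed()
X=lambda q:F@np.array(q,float)+t
a=np.radians(40);zt=np.array([0,-np.sin(a),-np.cos(a)])
G=np.array([4,241,104])+8*zt
plan([(X(G),toolR(F,a),2)])
# numeric look: aluminium/green of board end in wrist view
C=cam("wrist",st);im=env.snapshot("wrist");cv2.imwrite("pics/w4.png",im[:,:,::-1])
for q in[(0,248,110),(8,248,110),(0,248,80),(8,248,80),(0,248,40),(8,248,40)]:
    u=proj(X(q),C)[0];r=int(round(u[1]));print(q,u.round(1), im[r,int(u[0])-12:int(u[0])+13:3].tolist() if 0<=r<480 else '')
```

```text
t 11.9 bed TCP [  5.5 245.2 112. ] F [-0.5 -0.3  0.9] M [ 0.65  0.25 -0.2 ] grip 0.0 34.1 rot [ -0.  -39.9   0.1] q [-1.27  0.95  0.74  1.65  0.09  1.05 -0.92]
[[0.02,-0.02,0.17],[0.02,-0.01,0.17]] 
  [[0.0,-0.01,-0.01],[0.0,0.0,-0.01]]
-- end [582.8 323.1 140. ] err [ 0.  -0.1 -0.1]
(0, 248, 110) [297.3 331.3] [[11, 16, 5], [30, 26, 28], [8, 0, 15], [81, 80, 80], [182, 176, 178], [182, 178, 179], [184, 179, 181], [183, 177, 178], [185, 178, 182]]
(8, 248, 110) [320.9 331.2] [[184, 178, 180], [67, 120, 89], [2, 103, 52], [0, 102, 50], [110, 102, 44], [131, 129, 130], [141, 136, 136], [144, 141, 141], [143, 138, 136]]
(0, 248, 80) [299.4 255.8] [[91, 93, 96], [90, 91, 95], [80, 82, 84], [87, 89, 86], [112, 110, 111], [141, 136, 138], [143, 140, 140], [140, 136, 137], [143, 137, 139]]
(8, 248, 80) [320.6 255.8] [[140, 136, 137], [143, 137, 139], [0, 71, 25], [5, 73, 39], [0, 74, 39], [55, 57, 57], [58, 60, 61], [56, 56, 59], [77, 57, 48]]
(0, 248, 40) [301.6 176.4] [[65, 67, 68], [65, 64, 68], [129, 127, 127], [141, 139, 137], [142, 137, 138], [141, 135, 137], [141, 138, 138], [141, 138, 138], [141, 137, 138]]
(8, 248, 40) [320.3 176.3] [[141, 135, 137], [142, 137, 137], [146, 141, 143], [0, 69, 25], [0, 69, 21], [0, 56, 25], [152, 148, 149], [190, 185, 187], [197, 192, 193]]
```

The pixel profile puts the board's end edge where expected, at columns ~297–321. Closing in.

drive_tool --travel '[[0.02,-0.02,0.17],[0.02,-0.01,0.17],[0,0,0],[0,0,0],[0,0,0]]' --delta_rot '[[0,0,0],[0,0,0],[0,0,0],[0,0,0],[0,0,0]]' --fingers '[40,40,40,0,0]' --squeeze 25

```text
t: 12.45
position: [582.7, 324.2, 139.2]
tool_rot: [0.721, 0.59, -0.162, 0.325]
ft_force: [2.9, 0.0, 0.2]
finger_gap: 7.9
grip_force: 28.0
```

drive_tool --travel '[[0,0,0],[0,0,0]]' --delta_rot '[[0,0,0],[0,0,0]]' --fingers '[0,0]'

```text
t: 12.65
position: [582.6, 324.3, 139.2]
tool_rot: [0.721, 0.59, -0.162, 0.325]
ft_force: [-0.0, 0.6, -0.5]
finger_gap: 7.9
grip_force: 28.0
```

Run:
```python
from h import *
st,F,t=bed()
b=(F.T@(st["position"]-t))
plan([(F@(b+[0,-70,0])+t,Ro.from_quat(st["tool_rot"]).as_matrix(),10)])
```

```text
t 12.65 bed TCP [  3.5 237.   97. ] F [-0.2  0.6 -0.5] M [ 0.74  0.11 -0.2 ] grip 28.0 7.9 rot [ -0.1 -39.9  -0. ] q [-1.26  0.97  0.74  1.67  0.08  1.02 -0.93]
[[-0.11,0.0,0.09],[-0.1,0.0,0.09],[-0.11,0.0,0.09],[-0.11,0.0,0.09],[-0.11,0.0,0.09]] 
  [[0.0,0.0,0.0],[0.0,0.0,0.0],[0.0,0.0,0.0],[0.0,0.0,0.0],[0.0,0.0,0.0]]
[[-0.1,0.0,0.09],[-0.11,0.0,0.09],[-0.11,0.0,0.09],[-0.11,0.0,0.09],[-0.1,0.0,0.09]] 
  [[0.0,0.0,0.0],[0.0,0.0,0.0],[0.0,0.0,0.0],[0.0,0.0,0.0],[0.0,0.0,0.0]]
-- end [576.  254.7 139. ] err [ 0.1  0.1 -0.1]
```

drive_tool --travel '[[-0.11,0,0.09],[-0.1,0,0.09],[-0.11,0,0.09],[-0.11,0,0.09],[-0.11,0,0.09]]' --delta_rot '[[0,0,0],[0,0,0],[0,0,0],[0,0,0],[0,0,0]]' --fingers '[0,0,0,0,0]'

```text
t: 13.15
position: [579.1, 288.9, 139.3]
tool_rot: [0.721, 0.59, -0.162, 0.325]
ft_force: [-0.9, 4.9, 2.5]
finger_gap: 7.6
grip_force: 28.8
```

Run:
```python
from h import *
bed()
```

```text
t 13.15 bed TCP [  3.4 201.4  97.1] F [-0.6  4.8  2.8] M [ 0.79  0.49 -0.41] grip 28.8 7.6 rot [ -0.1 -39.9  -0. ] q [-1.25  0.95  0.75  1.74  0.1   0.95 -0.92]
```

drive_tool --travel '[[-0.11,0,0.09],[-0.1,0,0.09],[-0.11,0,0.09],[-0.11,0,0.09],[-0.11,0,0.09]]' --delta_rot '[[0,0,0],[0,0,0],[0,0,0],[0,0,0],[0,0,0]]' --fingers '[0,0,0,0,0]'

```text
t: 13.65
position: [575.9, 253.8, 139.5]
tool_rot: [0.721, 0.59, -0.162, 0.325]
ft_force: [-1.2, 4.8, 4.7]
finger_gap: 7.3
grip_force: 29.1
```

drive_tool --travel '[[-0.08,0,0.06],[-0.04,0,0.04],[0,0,0]]' --delta_rot '[[0,0,0],[0,0,0],[0,0,0]]' --fingers '[0,0,0]'

```text
t: 13.95
position: [574.8, 245.4, 139.5]
tool_rot: [0.721, 0.59, -0.163, 0.325]
ft_force: [-1.5, 1.8, 3.3]
finger_gap: 7.7
grip_force: 28.6
```

Run:
```python
from h import *
bed()
```

```text
t 13.95 bed TCP [  3.4 157.7  97.3] F [-0.7  1.7  3.7] M [ 0.43  0.41 -0.34] grip 28.6 7.7 rot [ -0. -40.   0.] q [-1.23  0.93  0.76  1.82  0.12  0.88 -0.9 ]
```

drive_tool --travel '[[-0.05,0,0.04],[-0.03,0,0.025],[0,0,0]]' --delta_rot '[[0,0,0],[0,0,0],[0,0,0]]' --fingers '[0,0,0]'

```text
t: 14.25
position: [574.6, 241.2, 139.6]
tool_rot: [0.721, 0.59, -0.162, 0.325]
ft_force: [-2.2, 4.2, 5.0]
finger_gap: 7.4
grip_force: 29.0
```

drive_tool --travel '[[-0.03,0,0.025],[0,0,0]]' --delta_rot '[[0,0,0],[0,0,0]]' --fingers '[0,0]'

```text
t: 14.45
position: [574.5, 239.6, 139.6]
tool_rot: [0.721, 0.59, -0.162, 0.325]
ft_force: [-3.0, 5.2, 5.7]
finger_gap: 7.4
grip_force: 29.2
```

Run:
```python
from h import *
bed()
```

```text
t 14.45 bed TCP [  3.7 151.9  97.3] F [-1.8  4.9  6.5] M [ 0.55  0.43 -0.35] grip 29.2 7.4 rot [ -0.1 -39.9  -0. ] q [-1.22  0.92  0.76  1.83  0.13  0.87 -0.9 ]
```

drive_tool --travel '[[-0.025,0,0.018],[0,0,0]]' --delta_rot '[[0,0,0],[0,0,0]]' --fingers '[0,0]'

```text
t: 14.65
position: [574.3, 237.9, 139.6]
tool_rot: [0.721, 0.59, -0.162, 0.325]
ft_force: [-0.9, 4.2, 4.3]
finger_gap: 7.5
grip_force: 29.1
```

drive_tool --travel '[[-0.025,0,0.018],[0,0,0]]' --delta_rot '[[0,0,0],[0,0,0]]' --fingers '[0,0]'

```text
t: 14.85
position: [574.0, 236.1, 139.6]
tool_rot: [0.721, 0.59, -0.162, 0.325]
ft_force: [-1.4, 3.4, 2.6]
finger_gap: 7.8
grip_force: 28.8
```

Run:
```python
from h import *
bed()
```

```text
t 14.85 bed TCP [  3.6 148.4  97.4] F [-0.9  3.2  2.9] M [ 0.72  0.37 -0.28] grip 28.8 7.8 rot [ -0.1 -40.   -0. ] q [-1.22  0.92  0.76  1.84  0.13  0.86 -0.9 ]
```

drive_tool --travel '[[-0.025,0,0.019],[0,0,0]]' --delta_rot '[[0,0,0],[0,0,0]]' --fingers '[0,0]'

```text
t: 15.05
position: [574.0, 235.1, 139.6]
tool_rot: [0.721, 0.59, -0.162, 0.325]
ft_force: [-2.4, 6.2, 3.5]
finger_gap: 7.4
grip_force: 29.0
```

drive_tool --travel '[[-0.02,0,0.016],[0,0,0]]' --delta_rot '[[0,0,0],[0,0,0]]' --fingers '[0,0]'

```text
t: 15.25
position: [574.0, 235.1, 139.6]
tool_rot: [0.721, 0.591, -0.161, 0.325]
ft_force: [-2.2, 9.4, 6.2]
finger_gap: 7.7
grip_force: 29.7
```

Run:
```python
from h import *
bed()
```

```text
t 15.25 bed TCP [  3.6 147.4  97.4] F [-1.3  9.2  6.8] M [ 1.03  0.56 -0.52] grip 29.7 7.7 rot [ -0.1 -39.8  -0.1] q [-1.22  0.92  0.76  1.84  0.13  0.86 -0.9 ]
```

drive_tool --travel '[[0,0,0],[0,0,0],[0,0,0],[0,0,0],[0,0,0]]' --delta_rot '[[0,0,0],[0,0,0],[0,0,0],[0,0,0],[0,0,0]]' --fingers '[12,16,22,30,34]'

```text
t: 15.75
position: [573.6, 232.9, 139.6]
tool_rot: [0.721, 0.59, -0.162, 0.325]
ft_force: [0.5, 0.8, -0.0]
finger_gap: 29.1
grip_force: 0.0
```

drive_tool --travel '[[0,0,-0.2],[0,0,-0.5],[0,0,-0.5],[0.1,0,-0.3],[0,0,0]]' --delta_rot '[[0,0,0],[0,0,0],[0,0,0],[0,0,0],[0,0,0]]' --fingers '[34,34,34,20,0]'

```text
t: 16.25
position: [564.0, 289.5, 192.9]
tool_rot: [0.721, 0.591, -0.16, 0.325]
ft_force: [0.6, -0.4, -0.1]
finger_gap: 4.4
grip_force: 0.0
```

Run:
```python
from h import *
st,F,t=bed()
X=lambda q:F@np.array(q,float)+t
im=env.snapshot("wrist");C=cam("wrist",st);s=env.snapshot("scene");tp=env.snapshot("top")
w=im[:,:,::-1].copy()
for q in [(0,160,110),(8,160,110),(0,160,0),(8,160,0),(0,153,80)]:
    u=proj(X(q),C)[0];print(q,u.round(1));cv2.drawMarker(w,tuple(int(round(v)) for v in u),(255,0,255),0,8,1)
s2=cv2.resize(s[140:260,310:470],(400,300),interpolation=2)[:,:,::-1]
z=cv2.resize(w[120:345,220:420],(400,450),interpolation=2)
cv2.imwrite("pics/f.png",np.vstack([s2,z[:300]]) if 0 else np.hstack([np.vstack([s2,cv2.resize(w,(400,300))]),cv2.copyMakeBorder(z,0,150,0,0,0)]))
```

```text
t 16.25 bed TCP [  3.8 200.6 152.8] F [ 0.6 -0.3 -0.3] M [ 0.65  0.21 -0.2 ] grip 0.0 4.4 rot [ -0.2 -39.7  -0.1] q [-1.28  0.87  0.78  1.75  0.12  1.02 -0.9 ]
(0, 160, 110) [306.5 284.6]
(8, 160, 110) [323.3 284.6]
(0, 160, 0) [309.  126.7]
(8, 160, 0) [321.9 126.8]
(0, 153, 80) [307.6 240.5]
```

View pics/f.png

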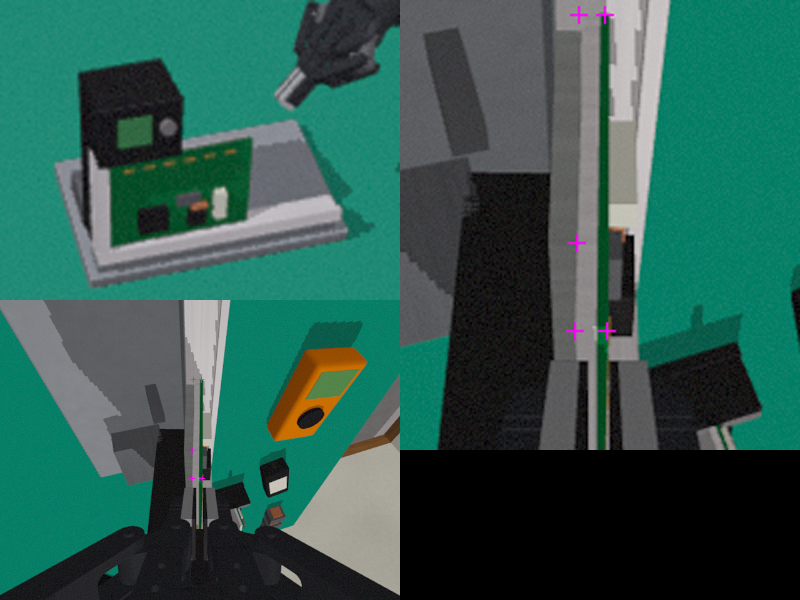

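The board stands under the head at the fence, with its end near the (y=160) markers at wrist columns ~306–323. Next is a light nudge low on its end edge with closed fingers, to make it flush.

Run:
```python
from h import *
st,F,t=bed()
X=lambda q:F@np.array(q,float)+t
a=np.radians(40)
plan([(X((4,205,50)),toolR(F,a),5),(X((4,183,50)),toolR(F,a),3)])
```

```text
t 16.4 bed TCP [  3.2 196.9 151.7] F [ 0.1 -1.2 -0.1] M [ 0.62  0.2  -0.16] grip 0.0 -0.2 rot [ -0. -40.  -0.] q [-1.28  0.87  0.78  1.75  0.12  1.02 -0.9 ]
[[0.29,0.0,0.29],[0.28,0.01,0.29],[0.29,0.0,0.29],[0.29,0.0,0.29],[0.28,0.0,0.29]] 
  [[0.0,0.0,0.0],[0.0,0.0,0.0],[0.0,0.0,0.0],[0.0,0.0,0.0],[0.01,0.0,0.0]]
-- end [592.6 291.2  94.3] err [-0.3  0.1  0.1]
[[-0.11,0.0,0.1],[-0.11,0.0,0.09],[-0.11,0.0,0.1]] 
  [[0.0,0.0,0.0],[0.0,0.0,0.0],[0.0,0.0,0.0]]
-- end [590.6 269.3  93.8] err [-0.2  0.1 -0.4]
```

drive_tool --travel '[[0.29,0,0.29],[0.28,0.01,0.29],[0.29,0,0.29],[0.29,0,0.29],[0.28,0,0.29]]' --delta_rot '[[0,0,0],[0,0,0],[0,0,0],[0,0,0],[0,0,0]]' --fingers '[0,0,0,0,0]'

```text
t: 16.9
position: [593.3, 291.5, 91.9]
tool_rot: [0.721, 0.59, -0.163, 0.325]
ft_force: [-0.4, 0.2, -0.1]
finger_gap: -0.3
grip_force: 0.0
```

drive_tool --travel '[[-0.11,0,0.1],[-0.11,0,0.09],[-0.11,0,0.09],[0,0,0]]' --delta_rot '[[0,0,0],[0,0,0],[0,0,0],[0,0,0]]' --fingers '[0,0,0,0]'

```text
t: 17.3
position: [590.9, 268.7, 95.7]
tool_rot: [0.722, 0.589, -0.162, 0.325]
ft_force: [-0.6, -0.5, 1.1]
finger_gap: -0.1
grip_force: 0.0
```

drive_tool --travel '[[-0.03,0,0.026],[0,0,0]]' --delta_rot '[[0,0,0],[0,0,0]]' --fingers '[0,0]'

```text
t: 17.5
position: [590.7, 268.6, 94.9]
tool_rot: [0.721, 0.59, -0.162, 0.325]
ft_force: [-0.2, 0.1, -0.0]
finger_gap: 0.3
grip_force: 0.0
```

Run:
```python
from h import *
bed()
```

```text
t 17.5 bed TCP [  4.2 182.4  50.7] F [-0.2  0.1  0. ] M [ 0.61  0.19 -0.22] grip 0.0 0.3 rot [ -0.1 -39.9  -0. ] q [-1.21  1.    0.73  1.76  0.09  0.87 -0.92]
```

drive_tool --travel '[[-0.06,0,0.05],[0,0,0]]' --delta_rot '[[0,0,0],[0,0,0]]' --fingers '[0,0]'

```text
t: 17.7
position: [590.2, 264.1, 94.5]
tool_rot: [0.721, 0.59, -0.162, 0.325]
ft_force: [0.2, 0.1, -0.7]
finger_gap: 0.1
grip_force: 0.0
```

drive_tool --travel '[[-0.03,0,0.025],[0,0,0]]' --delta_rot '[[0,0,0],[0,0,0]]' --fingers '[0,0]'

```text
t: 17.9
position: [590.1, 262.3, 94.4]
tool_rot: [0.721, 0.59, -0.162, 0.325]
ft_force: [0.1, -0.0, -0.5]
finger_gap: -0.0
grip_force: 0.0
```

Run:
```python
from h import *
bed()
```

```text
t 17.9 bed TCP [  4.1 176.1  50.2] F [-0.  -0.  -0.5] M [ 0.66  0.24 -0.21] grip 0.0 -0.0 rot [ -0.1 -40.   -0. ] q [-1.2   1.    0.73  1.77  0.09  0.86 -0.92]
```

drive_tool --travel '[[-0.03,0,0.025],[0,0,0]]' --delta_rot '[[0,0,0],[0,0,0]]' --fingers '[0,0]'

```text
t: 18.1
position: [590.0, 260.8, 94.3]
tool_rot: [0.721, 0.59, -0.162, 0.325]
ft_force: [0.6, 1.1, 0.8]
finger_gap: -0.1
grip_force: 0.2
```

drive_tool --travel '[[-0.02,0,0.016],[0,0,0]]' --delta_rot '[[0,0,0],[0,0,0]]' --fingers '[0,0]'

```text
t: 18.3
position: [590.0, 260.6, 94.2]
tool_rot: [0.721, 0.591, -0.161, 0.325]
ft_force: [-1.2, 4.6, 0.8]
finger_gap: -0.2
grip_force: 2.1
```

drive_tool --travel '[[-0.02,0,0.016],[0,0,0]]' --delta_rot '[[0,0,0],[0,0,0]]' --fingers '[0,0]'

```text
t: 18.5
position: [590.0, 260.4, 94.2]
tool_rot: [0.721, 0.591, -0.16, 0.324]
ft_force: [-1.5, 7.1, 3.9]
finger_gap: 0.2
grip_force: 3.9
```

Run:
```python
from h import *
bed()
```

```text
t 18.5 bed TCP [  4.1 174.2  50. ] F [-1.   6.9  4.3] M [ 1.48  0.45 -0.37] grip 3.9 0.2 rot [ -0.1 -39.7  -0.1] q [-1.2   1.    0.73  1.78  0.09  0.85 -0.92]
```

Contact came at once and the board did not move under 7 N, so it is against the fence. I'll retreat and check numerically that its bottom also sits against the panel.

drive_tool --travel '[[0.15,0,-0.12],[0.3,0,-0.3],[0,0,-0.6],[0,0,-0.6],[0,0,0]]' --delta_rot '[[0,0,0],[0,0,0],[0,0,0],[0,0,0],[0,0,0]]' --fingers '[0,0,0,0,0]'

```text
t: 19.0
position: [583.9, 331.9, 142.2]
tool_rot: [0.721, 0.591, -0.16, 0.325]
ft_force: [-0.2, -1.0, 0.0]
finger_gap: 0.0
grip_force: 0.0
```

drive_tool --travel '[[0,0,0]]' --delta_rot '[[0,0,0]]' --fingers '[0]'

```text
t: 19.1
position: [583.1, 328.4, 140.2]
tool_rot: [0.721, 0.59, -0.162, 0.325]
ft_force: [-0.8, -0.4, -0.6]
finger_gap: -0.0
grip_force: 0.0
```

Run:
```python
from h import *
st,F,t=bed()
X=lambda q:F@np.array(q,float)+t
C=cam("wrist",st);im=env.snapshot("wrist");cv2.imwrite("pics/w5.png",im[:,:,::-1])
for z in(5,15,30,50,70,90,105):
    a=proj(X((0,160,z)),C)[0];b=proj(X((8,160,z)),C)[0];r=int(round(a[1]))
    row=im[r-1:r+2].mean(0);gr=row[:,1]-row[:,0]
    c=np.where(gr[270:345]>20)[0]+270
    print(z,"row",r,"pred",a[0].round(1),b[0].round(1),"green",c.min() if len(c) else None,c[c<332].max() if len(c) else None, row[int(a[0])-10:int(b[0])+10:2].mean(1).round().astype(int).tolist())
```

```text
t 19.1 bed TCP [  3.8 241.1  97.9] F [-0.9 -0.5 -0.3] M [ 0.66  0.26 -0.18] grip 0.0 -0.0 rot [ -0.1 -40.   -0. ] q [-1.26  0.97  0.74  1.66  0.08  1.03 -0.93]
5 row 243 pred 309.3 322.2 green 321 324 [99, 101, 97, 100, 98, 99, 127, 132, 132, 133, 137, 32, 32, 117, 147, 182, 182]
15 row 257 pred 309.1 322.3 green 320 324 [92, 92, 91, 92, 91, 92, 124, 132, 131, 132, 125, 31, 30, 159, 179, 179, 182]
30 row 279 pred 308.9 322.5 green 320 324 [91, 93, 93, 90, 91, 94, 93, 134, 132, 132, 136, 63, 33, 50, 175, 179, 180]Traceback (most recent call last):
  File "<stdin>", line 9, in <module>
    return umr_maximum(a, axis, None, out, keepdims, initial, where)
ValueError: zero-size array to reduction operation maximum which has no identity
```

Run:
```python
from h import *
st,F,t=bed()
X=lambda q:F@np.array(q,float)+t
a=np.radians(40);R=toolR(F,a)
plan([(X((46,225,70)),R,3),(X((46,162,29)),R,4),(X((29,162,29)),R,3)])
```

```text
t 19.15 bed TCP [  3.7 240.2  97.6] F [-0.8  0.1 -0.5] M [ 0.6   0.26 -0.16] grip 0.0 0.2 rot [ -0. -40.   0.] q [-1.26  0.97  0.74  1.66  0.08  1.03 -0.93]
[[0.04,0.28,0.21],[0.04,0.28,0.2],[0.04,0.29,0.21]] 
  [[0.0,0.0,0.0],[0.0,0.0,0.0],[0.0,0.01,0.0]]
-- end [629.7 307.5 125. ] err [ 0.2 -0.2  0. ]
[[-0.11,0.0,0.36],[-0.11,0.0,0.36],[-0.11,0.0,0.36],[-0.11,0.0,0.36]] 
  [[0.0,0.0,0.0],[0.0,0.0,0.0],[0.0,0.0,0.0],[0.0,0.0,0.0]]
-- end [634.9 243.6  85.6] err [ 0.2 -0.3  0. ]
[[0.0,-0.11,0.0],[0.0,-0.12,0.0],[0.0,-0.11,0.0]] 
  [[0.0,0.0,0.0],[0.0,0.0,0.0],[0.0,0.0,0.0]]
-- end [618.6 245.1  80.9] err [ 0.2 -0.3  0. ]
```

drive_tool --travel '[[0.04,0.28,0.21],[0.04,0.28,0.2],[0.04,0.29,0.21],[0,0,0]]' --delta_rot '[[0,0,0],[0,0,0],[0,0,0],[0,0,0]]' --fingers '[0,0,0,0]'

```text
t: 19.55
position: [632.6, 304.5, 124.8]
tool_rot: [0.722, 0.588, -0.163, 0.326]
ft_force: [-0.0, -0.0, 0.2]
finger_gap: -0.2
grip_force: 0.0
```

drive_tool --travel '[[-0.11,0,0.36],[-0.11,0,0.36],[-0.11,0,0.36],[-0.11,0,0.36],[0,0,0]]' --delta_rot '[[0,0,0],[0,0,0],[0,0,0],[0,0,0],[0,0,0]]' --fingers '[0,0,0,0,0]'

```text
t: 20.05
position: [634.8, 241.1, 85.2]
tool_rot: [0.722, 0.589, -0.164, 0.325]
ft_force: [-0.1, -0.8, -0.4]
finger_gap: 0.0
grip_force: 0.0
```

drive_tool --travel '[[0,-0.11,0],[0,-0.12,0],[0,-0.11,0],[0,0,0]]' --delta_rot '[[0,0,0],[0,0,0],[0,0,0],[0,0,0]]' --fingers '[0,0,0,0]'

```text
t: 20.45
position: [617.9, 247.5, 81.0]
tool_rot: [0.721, 0.591, -0.162, 0.325]
ft_force: [-0.4, -0.4, -1.4]
finger_gap: 0.1
grip_force: 0.0
```

Run:
```python
from h import *
bed()
```

```text
t 20.45 bed TCP [ 28.3 164.   29.3] F [-0.8 -0.5 -1.2] M [ 0.64  0.26 -0.22] grip 0.0 0.1 rot [ -0.  -39.9  -0.1] q [-1.16  1.03  0.72  1.75  0.1   0.84 -0.9 ]
```

drive_tool --travel '[[-0.03,-0.04,0.026],[0,-0.04,0],[0,0,0]]' --delta_rot '[[0,0,0],[0,0,0],[0,0,0]]' --fingers '[0,0,0]'

```text
t: 20.75
position: [614.8, 244.5, 80.1]
tool_rot: [0.721, 0.59, -0.162, 0.325]
ft_force: [-0.2, 0.8, 0.1]
finger_gap: -0.2
grip_force: 0.0
```

drive_tool --travel '[[0,-0.03,0],[0,0,0]]' --delta_rot '[[0,0,0],[0,0,0]]' --fingers '[0,0]'

```text
t: 20.95
position: [613.5, 244.6, 79.6]
tool_rot: [0.721, 0.59, -0.162, 0.325]
ft_force: [0.6, -0.2, 0.7]
finger_gap: 0.2
grip_force: 0.0
```

Run:
```python
from h import *
bed()
```

```text
t 20.95 bed TCP [ 24.  160.7  29.1] F [ 0.8 -0.1  0.5] M [ 0.65  0.22 -0.22] grip 0.0 0.2 rot [ -0. -40.  -0.] q [-1.16  1.03  0.72  1.76  0.1   0.83 -0.9 ]
```

drive_tool --travel '[[0,-0.03,0],[0,0,0]]' --delta_rot '[[0,0,0],[0,0,0]]' --fingers '[0,0]'

```text
t: 21.15
position: [612.0, 244.8, 79.2]
tool_rot: [0.721, 0.59, -0.162, 0.325]
ft_force: [0.5, -0.1, -0.4]
finger_gap: 0.2
grip_force: 0.0
```

drive_tool --travel '[[0,-0.03,0],[0,0,0]]' --delta_rot '[[0,0,0],[0,0,0]]' --fingers '[0,0]'

```text
t: 21.35
position: [610.7, 244.9, 78.9]
tool_rot: [0.721, 0.59, -0.162, 0.325]
ft_force: [0.7, 0.4, 1.0]
finger_gap: -0.2
grip_force: 0.0
```

Run:
```python
from h import *
bed()
```

```text
t 21.35 bed TCP [ 21.1 160.7  29.2] F [0.9 0.5 0.8] M [ 0.66  0.23 -0.13] grip 0.0 -0.2 rot [ -0.1 -40.   -0. ] q [-1.16  1.03  0.72  1.77  0.1   0.82 -0.9 ]
```

drive_tool --travel '[[0,-0.03,0],[0,0,0]]' --delta_rot '[[0,0,0],[0,0,0]]' --fingers '[0,0]'

```text
t: 21.55
position: [610.0, 245.0, 78.7]
tool_rot: [0.721, 0.59, -0.161, 0.325]
ft_force: [3.7, -1.0, -1.4]
finger_gap: 0.1
grip_force: 2.0
```

drive_tool --travel '[[0,-0.03,0],[0,0,0]]' --delta_rot '[[0,0,0],[0,0,0]]' --fingers '[0,0]'

```text
t: 21.75
position: [609.9, 245.1, 78.7]
tool_rot: [0.721, 0.59, -0.161, 0.326]
ft_force: [8.7, -2.5, -1.4]
finger_gap: -0.2
grip_force: 4.2
```

Run:
```python
from h import *
bed()
```

```text
t 21.75 bed TCP [ 20.2 160.8  29.3] F [ 8.2 -1.6 -3.8] M [ 0.89 -1.15  0.97] grip 4.2 -0.2 rot [ -0.3 -39.9  -0. ] q [-1.17  1.03  0.72  1.77  0.1   0.82 -0.9 ]
```

drive_tool --travel '[[0,0.1,0],[0,0.4,0],[0.11,0,-0.36],[0.11,0,-0.36],[0.11,0,-0.36]]' --delta_rot '[[0,0,0],[0,0,0],[0,0,0],[0,0,0],[0,0,0]]' --fingers '[0,0,0,0,0]'

```text
t: 22.25
position: [627.3, 291.1, 114.6]
tool_rot: [0.721, 0.59, -0.163, 0.325]
ft_force: [-0.3, -0.0, 0.4]
finger_gap: 0.3
grip_force: 0.0
```

drive_tool --travel '[[0.11,0,-0.36],[-0.04,-0.4,-0.2],[-0.04,-0.42,-0.2],[0,0,0],[0,0,0]]' --delta_rot '[[0,0,0],[0,0,0],[0,0,0],[0,0,0],[0,0,0]]' --fingers '[0,0,0,0,0]'

```text
t: 22.75
position: [582.8, 321.2, 130.2]
tool_rot: [0.721, 0.591, -0.162, 0.325]
ft_force: [0.9, 0.4, -0.1]
finger_gap: 0.3
grip_force: 0.0
```

Run:
```python
from h import *
st,F,t=bed()
X=lambda q:F@np.array(q,float)+t
C=cam("wrist",st);im=env.snapshot("wrist");cv2.imwrite("pics/w6.png",im[:,:,::-1])
for z in(5,15,30,50):
    a=proj(X((0,160,z)),C)[0];b=proj(X((8,160,z)),C)[0];r=int(round(a[1]))
    row=im[r-1:r+2].mean(0);gr=row[:,1]-row[:,0]
    i0=int(a[0])-12;c=[i for i in range(i0,int(b[0])+10) if gr[i]>20]
    print(z,"row",r,"pred",a[0].round(1),b[0].round(1),"green",c[:1],c[-1:],row[i0:int(b[0])+8:2].mean(1).round().astype(int).tolist())
a=proj(X((4,160,0)),C)[0];k=int(a[0]-2);g=im[:,k-1:k+2].mean((1,2));print(a,[(r,int(g[r])) for r in range(int(a[1])-12,int(a[1])+12)])
# before/after unrelated objects in the top view
s=env.snapshot("top")[:,:,::-1];o=cv2.imread("pics/top0.png");d=cv2.absdiff(s,o).max(2)
for n,(x0,y0,x1,y1) in dict(adapter=(322,172,385,212),meter=(222,158,294,212),shorts=(358,222,430,258),decoy=(428,305,512,328)).items():
    print(n,int((d[y0:y1,x0:x1]>40).sum()))
```

```text
t 22.75 bed TCP [  1.5 234.   88.2] F [ 0.8  0.4 -0.3] M [ 0.69  0.27 -0.17] grip 0.0 0.3 rot [ -0.  -40.   -0.1] q [-1.25  0.98  0.73  1.68  0.08  1.   -0.93]
5 row 250 pred 313.0 326.4 green [323] [327] [84, 96, 98, 97, 97, 97, 98, 115, 133, 132, 132, 124, 34, 33, 117, 133, 166]
15 row 265 pred 312.8 326.6 green [323] [327] [75, 93, 93, 93, 90, 91, 89, 117, 133, 129, 131, 124, 31, 37, 157, 180, 179]
30 row 288 pred 312.6 326.9 green [324] [327] [78, 91, 91, 94, 92, 91, 92, 118, 132, 132, 133, 124, 32, 34, 112, 180, 179]
50 row 321 pred 312.3 327.3 green [] [] [87, 86, 87, 82, 85, 86, 85, 61, 20, 20, 17, 22, 68, 85, 84, 85, 85, 84]
[319.68356547 243.11986099] [(231, 137), (232, 138), (233, 138), (234, 137), (235, 137), (236, 138), (237, 138), (238, 137), (239, 139), (240, 138), (241, 137), (242, 138), (243, 133), (244, 129), (245, 130), (246, 132), (247, 134), (248, 135), (249, 134), (250, 133), (251, 129), (252, 127), (253, 129), (254, 131)]
adapter 0
meter 0
shorts 0
decoy 0
```

The board's end edge sits at the y=160 prediction (row 243), its face is within about 1 mm of the panel, and the other objects are unchanged. I'll retreat a little and hand in.

drive_tool --travel '[[0,0,-0.6],[0,0,-0.6],[0,0,0],[0,0,0]]' --delta_rot '[[0,0,0],[0,0,0],[0,0,0],[0,0,0]]' --fingers '[0,0,0,0]'

```text
t: 23.25
position: [574.8, 359.8, 174.4]
tool_rot: [0.721, 0.59, -0.162, 0.325]
ft_force: [0.2, -1.0, -0.9]
finger_gap: -0.1
grip_force: 0.0
```

```bash
python3 -c "
from workcell import env
print(env.sign_off())"
```

```text
the job is handed in; nothing more can be done
None
```

The tallest board was set down on the open end of the ledge and released, then taken by its free end and pushed under the head until it stopped against the fence. By my measurements it sits within about 1 mm of the panel, nothing else moved, and I handed the job in at 23 s; no verdict was returned.

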